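# Rotate the paint stock and clear the refill call

## Robot

A 6-joint arm with a two-finger parallel gripper is mounted at the origin on the work surface. World frame = base frame: x ahead of the robot, y to its left, z up, the work surface at z = 0. Lengths are in m, angles in degrees, forces in N, time in s.
With the tool pointing down it reaches from about 0.4 to 0.825 m from the base axis. Payload 7 kg.
Tool frame: the origin (TCP) lies at the very end of the fingers, on their centre line; the grasp point (between the pads) lies 19 mm behind it; z points along the fingers, y is the line along which they close (so a half turn about z gives the same grasp; the last joint's range is limited). The gripper opens to 88 mm and grips with 3 to 60 N. Pads are 19 mm wide; open, the fingers measure 130 mm over their backs; the gripper's body (78 mm by 193 mm) begins 47 mm behind the grasp point.
Start: joints at [89.903, 20.546, 0.682, 0, -70.136, -16.507], TCP at [0.193, 0.647, 0.227] pointing down, gripper open.
Joint ranges: [-176.03, 176.03], [-82.01, 121.73], [-58.28, 71.71], [-173.87, 95.51], [-174.79, -0.11], [-173.66, 173.66]. Speed limits (degrees/s): [136.94, 136.94, 172.46, 180, 180, 180].

## Interface

Orientations are given as [roll, pitch, yaw] about the fixed x, y, z axes, in that order (R = Rz(yaw) Ry(pitch) Rx(roll)).
In Python, from plant import get_state, capture, close_job, regions_of gives the robot as it stands.
- The arm moves only by the tool jog_arm, never from a script. Its argument "moves" is a list of rows, each a list of 3 entries, a list of its own where there are three numbers: the shift along the tool's x, y, z in cm, then the turn about the tool's z in degrees, then the finger opening in cm, from 0 to 8.76. A call has 1 to 12 rows; each row shifts and turns the commanded pose from where the row before left it, along the tool's axes as they then stand; what a row does not reach is not made up. A row lasts 1/8 s, in which the tool goes at most 62.5 mm and 10.7 degrees, less where a joint would pass 70% of its speed; a pose out of reach is approached as far as the arm can. A call is refused whole if a number of a shift passes 6.25 or a number of a turn 10.7, either way. A call with a gripper value outside its range is refused whole. The fingers move at their own pace and stop on an object; "newtons" is the grip in N (left out, the last holds). Time passes only in rows, so rows that do not move let the fingers close. It gives the time, the measured TCP pose, the force, the opening and the grip force at its end, in the units of the state.
- get_state(): the state, without advancing time (a new reading comes with each control period).
- capture(name): name is "side" or "top" or "wrist"; returns a dict with "pixels" (400x640x3 uint8, blue, green, red), "mtx" (3x3 intrinsics, pixels), "world_from_camera" (4x4, takes a point from camera to world coordinates); the wrist camera has in their place "hand_eye" (4x4, takes a point from camera to tool coordinates, whose origin is the TCP and whose axes are the flange's). Camera axes: x right, y down, z forward; pixel columns grow to the right and rows downward; lengths in m; the calibration is good to about 2 mm. A picture is of the moment at which its call begins: read the wrist's pose just before it. There is no depth.
- close_job(): hands the job in; it is judged then, once.
Trained networks look in a picture, given as the dict that the camera call returned (one of the last four; its "shot" number tells which), for a name from the list of things; names that differ only in an ending like _2 or _b are one class to them, and where a whole thing is asked for, a point or a joint stands for the part that bears it (a point fixed in the world has none). Each returns a list of dicts, best first, with "confidence" (0 to 1); they miss things now and then, are a little off and sometimes report something else, mostly with a low value. They report only what shows in the picture. A call takes as long as a camera call. They do not tell look-alikes from the thing itself.
- regions_of(picture, thing): "pixels" (400x640 bool, what is visible of it) and "pixel" ([column, row] in pixels, amid what is visible of it).
The state is a dict: "time_s": time; "joints": joint angles; "qd": joint speeds; "joint_torque": joint torques, N m; "tcp_pos": TCP position; "eef_rot": TCP orientation; "contact_force": force on the tool from outside, world axes, zero at the start; "moment": the same for the moment, N m; "gripper_width": finger opening in m; "gripper_force": force on a finger pad.
Only numpy, scipy, OpenCV 4.12 (cv2) and the standard library are available. Lean on these libraries where they do the work, as an engineer would, in place of code of your own. Each camera call takes 0.05 s, during which the arm holds its last target. There are 200 camera calls.

## Task

Restock the craft room's paint rack: bring the older jar in each lane (white label and dot) forward until it stands up against the front lip of its own lane, and stand every new jar from the delivery tray upright behind the older jar of its own colour, between the strips. When the whole rack is stocked, and only then, flip the toggle on the call box over to its black OFF side, and let go. Leave the tape, brush, glue, notes and plant alone.

Things in the scene. Friction and masses are not known exactly. Their poses are not given: they have to be found in the camera images.
- rack: the paint rack, a fixed low white shelf 206 x 254 mm, its board's top 50 mm above the table. Origin on the table under its centre; x runs from front (robot side) to back, y to its left. Three open-topped lanes along x at 86 mm pitch, each 66 mm wide, 190 mm long inside (x -95 to +95 mm), parted by strips 20 mm wide, 10 mm high; front lip and sides 10 mm high, back fence 22 mm
- lane0 (a point): centre of the floor of the lane at rack y = -86 mm, on the board's top; axes as the rack's. A jar touching the front lip has its axis at x = -71 mm here
- lane1 (a point): centre of the floor of the lane at rack y = 0 mm, on the board's top; axes as the rack's. A jar touching the front lip has its axis at x = -71 mm here
- lane2 (a point): centre of the floor of the lane at rack y = 86 mm, on the board's top; axes as the rack's. A jar touching the front lip has its axis at x = -71 mm here
- tray: the delivery tray, flat cardboard 250 x 230 mm (fixed), floor 6 mm thick, rim 16 mm high; origin on the table under its centre
- old_teal: OLDER teal jar: paint jar, a plain upright cylinder 48 mm in diameter and 60 mm tall, about 140 g; origin at the centre of its underside, z up along the jar. Has a white label band and a white dot on its top. It starts alone towards the back of one of the lanes, and so marks that lane as the teal one
- new_teal1: NEW teal jar: paint jar, a plain upright cylinder 48 mm in diameter and 60 mm tall, about 140 g; origin at the centre of its underside, z up along the jar. All one colour with a thin white ring near the top; starts standing in the delivery tray; None if absent
- new_teal2: NEW teal jar: paint jar, a plain upright cylinder 48 mm in diameter and 60 mm tall, about 140 g; origin at the centre of its underside, z up along the jar. All one colour with a thin white ring near the top; starts standing in the delivery tray; None if absent
- old_pink: OLDER pink jar: paint jar, a plain upright cylinder 48 mm in diameter and 60 mm tall, about 140 g; origin at the centre of its underside, z up along the jar. Has a white label band and a white dot on its top. It starts alone towards the back of one of the lanes, and so marks that lane as the pink one
- new_pink1: NEW pink jar: paint jar, a plain upright cylinder 48 mm in diameter and 60 mm tall, about 140 g; origin at the centre of its underside, z up along the jar. All one colour with a thin white ring near the top; starts standing in the delivery tray; None if absent
- new_pink2: NEW pink jar: paint jar, a plain upright cylinder 48 mm in diameter and 60 mm tall, about 140 g; origin at the centre of its underside, z up along the jar. All one colour with a thin white ring near the top; starts standing in the delivery tray; None if absent
- old_yellow: OLDER yellow jar: paint jar, a plain upright cylinder 48 mm in diameter and 60 mm tall, about 140 g; origin at the centre of its underside, z up along the jar. Has a white label band and a white dot on its top. It starts alone towards the back of one of the lanes, and so marks that lane as the yellow one
- new_yellow1: NEW yellow jar: paint jar, a plain upright cylinder 48 mm in diameter and 60 mm tall, about 140 g; origin at the centre of its underside, z up along the jar. All one colour with a thin white ring near the top; starts standing in the delivery tray; None if absent
- new_yellow2: NEW yellow jar: paint jar, a plain upright cylinder 48 mm in diameter and 60 mm tall, about 140 g; origin at the centre of its underside, z up along the jar. All one colour with a thin white ring near the top; starts standing in the delivery tray; None if absent
- call_box: the refill call box, grey-blue, 120 x 80 x 36 mm (fixed, yawed), with a toggle switch and, 62 mm from it towards box x, an amber lamp dome (to 53 mm high). Origin on the table under its centre. The bat swings along the box's y: the amber mark at its -y side is ON, the black mark at its +y side is OFF
- bat_pivot (a point): the toggle bat's pivot, on top of the call box, 38 mm above the table; axes as the box's (+y towards OFF)
- bat_tip (a point): centre of the 15 mm ball at the bat's tip, 48 mm from the pivot; about 82 mm above the table when the bat leans
- call_switch (a joint): angle of the toggle bat, rad: 0 = leaning 0.42 rad to box -y (ON, as it starts), 0.42 = upright centre, 0.84 = leaning 0.42 rad to box +y (OFF). Bistable: pushed past its centre it falls over to the other stop by itself; under 2 N at the tip moves it
- tape_roll: bystander, leave alone: mint tape roll lying flat, 70 mm across, 20 mm high; origin at its underside
- brush: bystander, leave alone: paint brush lying on the table, 190 mm long, under 35 mm high
- glue: bystander, leave alone: white glue bottle with orange cap, 52 mm across, 130 mm tall; origin at its underside
- notes: bystander, leave alone: pink sticky-note block 75 x 75 x 30 mm; origin at its underside
- plant: bystander, leave alone: small green plant in a mint pot, 90 mm across, 135 mm tall; origin at its underside
Not all that is in view belongs to the job. Leave any blue look-alike of the new_teal2 alone. Leave any green look-alike of the new_yellow2 alone.

How it is judged (in metres and radians):
On the way, in this order (a step that is already met when the one before it is completed fails the run):
1. the rack is stocked: every older jar at the front of a lane, every new jar upright behind the older one of its colour, released, with the call still on (x of old_teal in the frame of rack between -0.08 and -0.056 m and x of old_pink in the frame of rack between -0.08 and -0.056 m and x of old_yellow in the frame of rack between -0.08 and -0.056 m and x of new_teal1 in the frame of rack between -0.036 and 0.08 m and x of new_teal2 in the frame of rack between -0.036 and 0.08 m and x of new_pink1 in the frame of rack between -0.036 and 0.08 m and x of new_pink2 in the frame of rack between -0.036 and 0.08 m and x of new_yellow1 in the frame of rack between -0.036 and 0.08 m and x of new_yellow2 in the frame of rack between -0.036 and 0.08 m and z of old_teal in the frame of rack between 0.045 and 0.056 m and z of old_pink in the frame of rack between 0.045 and 0.056 m and z of old_yellow in the frame of rack between 0.045 and 0.056 m and z of new_teal1 in the frame of rack between 0.045 and 0.056 m and z of new_teal2 in the frame of rack between 0.045 and 0.056 m and z of new_pink1 in the frame of rack between 0.045 and 0.056 m and z of new_pink2 in the frame of rack between 0.045 and 0.056 m and z of new_yellow1 in the frame of rack between 0.045 and 0.056 m and z of new_yellow2 in the frame of rack between 0.045 and 0.056 m and ((y of old_teal in the frame of lane0 between -0.016 and 0.016 m and y of new_teal1 in the frame of lane0 between -0.016 and 0.016 m and y of new_teal2 in the frame of lane0 between -0.016 and 0.016 m) or (y of old_teal in the frame of lane1 between -0.016 and 0.016 m and y of new_teal1 in the frame of lane1 between -0.016 and 0.016 m and y of new_teal2 in the frame of lane1 between -0.016 and 0.016 m) or (y of old_teal in the frame of lane2 between -0.016 and 0.016 m and y of new_teal1 in the frame of lane2 between -0.016 and 0.016 m and y of new_teal2 in the frame of lane2 between -0.016 and 0.016 m)) and ((y of old_pink in the frame of lane0 between -0.016 and 0.016 m and y of new_pink1 in the frame of lane0 between -0.016 and 0.016 m and y of new_pink2 in the frame of lane0 between -0.016 and 0.016 m) or (y of old_pink in the frame of lane1 between -0.016 and 0.016 m and y of new_pink1 in the frame of lane1 between -0.016 and 0.016 m and y of new_pink2 in the frame of lane1 between -0.016 and 0.016 m) or (y of old_pink in the frame of lane2 between -0.016 and 0.016 m and y of new_pink1 in the frame of lane2 between -0.016 and 0.016 m and y of new_pink2 in the frame of lane2 between -0.016 and 0.016 m)) and ((y of old_yellow in the frame of lane0 between -0.016 and 0.016 m and y of new_yellow1 in the frame of lane0 between -0.016 and 0.016 m and y of new_yellow2 in the frame of lane0 between -0.016 and 0.016 m) or (y of old_yellow in the frame of lane1 between -0.016 and 0.016 m and y of new_yellow1 in the frame of lane1 between -0.016 and 0.016 m and y of new_yellow2 in the frame of lane1 between -0.016 and 0.016 m) or (y of old_yellow in the frame of lane2 between -0.016 and 0.016 m and y of new_yellow1 in the frame of lane2 between -0.016 and 0.016 m and y of new_yellow2 in the frame of lane2 between -0.016 and 0.016 m)) and angle between each of old_teal, old_pink, old_yellow, new_teal1, new_teal2, new_pink1, new_pink2, new_yellow1, new_yellow2's own z axis and vertical below 0.15 rad and linear speed of each of old_teal, old_pink, old_yellow, new_teal1, new_teal2, new_pink1, new_pink2, new_yellow1, new_yellow2 below 0.05 m/s and contact force between the fingers and anything else below 0.3 N and value of joint call_switch below 0.42 rad), for 0.2 s.
2. the call switch is flipped to OFF (value of joint call_switch above 0.7 rad), for 0.2 s.
At the end, for the whole second after the job is handed in: Older jars within 15 mm of the front lip; each new jar present stands behind the older jar of its colour in the same lane; all within 16 mm of the lane's centre line, on the board, upright within 0.15 rad, at rest, released; toggle at OFF (over 0.7 rad) (x of old_teal in the frame of rack between -0.08 and -0.056 m and x of old_pink in the frame of rack between -0.08 and -0.056 m and x of old_yellow in the frame of rack between -0.08 and -0.056 m and x of new_teal1 in the frame of rack between -0.036 and 0.08 m and x of new_teal2 in the frame of rack between -0.036 and 0.08 m and x of new_pink1 in the frame of rack between -0.036 and 0.08 m and x of new_pink2 in the frame of rack between -0.036 and 0.08 m and x of new_yellow1 in the frame of rack between -0.036 and 0.08 m and x of new_yellow2 in the frame of rack between -0.036 and 0.08 m and z of old_teal in the frame of rack between 0.045 and 0.056 m and z of old_pink in the frame of rack between 0.045 and 0.056 m and z of old_yellow in the frame of rack between 0.045 and 0.056 m and z of new_teal1 in the frame of rack between 0.045 and 0.056 m and z of new_teal2 in the frame of rack between 0.045 and 0.056 m and z of new_pink1 in the frame of rack between 0.045 and 0.056 m and z of new_pink2 in the frame of rack between 0.045 and 0.056 m and z of new_yellow1 in the frame of rack between 0.045 and 0.056 m and z of new_yellow2 in the frame of rack between 0.045 and 0.056 m and ((y of old_teal in the frame of lane0 between -0.016 and 0.016 m and y of new_teal1 in the frame of lane0 between -0.016 and 0.016 m and y of new_teal2 in the frame of lane0 between -0.016 and 0.016 m) or (y of old_teal in the frame of lane1 between -0.016 and 0.016 m and y of new_teal1 in the frame of lane1 between -0.016 and 0.016 m and y of new_teal2 in the frame of lane1 between -0.016 and 0.016 m) or (y of old_teal in the frame of lane2 between -0.016 and 0.016 m and y of new_teal1 in the frame of lane2 between -0.016 and 0.016 m and y of new_teal2 in the frame of lane2 between -0.016 and 0.016 m)) and ((y of old_pink in the frame of lane0 between -0.016 and 0.016 m and y of new_pink1 in the frame of lane0 between -0.016 and 0.016 m and y of new_pink2 in the frame of lane0 between -0.016 and 0.016 m) or (y of old_pink in the frame of lane1 between -0.016 and 0.016 m and y of new_pink1 in the frame of lane1 between -0.016 and 0.016 m and y of new_pink2 in the frame of lane1 between -0.016 and 0.016 m) or (y of old_pink in the frame of lane2 between -0.016 and 0.016 m and y of new_pink1 in the frame of lane2 between -0.016 and 0.016 m and y of new_pink2 in the frame of lane2 between -0.016 and 0.016 m)) and ((y of old_yellow in the frame of lane0 between -0.016 and 0.016 m and y of new_yellow1 in the frame of lane0 between -0.016 and 0.016 m and y of new_yellow2 in the frame of lane0 between -0.016 and 0.016 m) or (y of old_yellow in the frame of lane1 between -0.016 and 0.016 m and y of new_yellow1 in the frame of lane1 between -0.016 and 0.016 m and y of new_yellow2 in the frame of lane1 between -0.016 and 0.016 m) or (y of old_yellow in the frame of lane2 between -0.016 and 0.016 m and y of new_yellow1 in the frame of lane2 between -0.016 and 0.016 m and y of new_yellow2 in the frame of lane2 between -0.016 and 0.016 m)) and angle between each of old_teal, old_pink, old_yellow, new_teal1, new_teal2, new_pink1, new_pink2, new_yellow1, new_yellow2's own z axis and vertical below 0.15 rad and linear speed of each of old_teal, old_pink, old_yellow, new_teal1, new_teal2, new_pink1, new_pink2, new_yellow1, new_yellow2 below 0.05 m/s and contact force between the fingers and anything else below 0.3 N and value of joint call_switch above 0.7 rad); the robot touches nothing.
It fails at once if the tape roll is moved more than 40 mm (distance of tape_roll from where it was at the start of the episode above 0.04 m).
It fails at once if the brush is moved more than 40 mm (distance of brush from where it was at the start of the episode above 0.04 m).
It fails at once if the glue is moved more than 40 mm (distance of glue from where it was at the start of the episode above 0.04 m).
It fails at once if the notes is moved more than 40 mm (distance of notes from where it was at the start of the episode above 0.04 m).
It fails at once if the plant is moved more than 40 mm (distance of plant from where it was at the start of the episode above 0.04 m).
Of new_teal1, new_teal2, new_pink1, new_pink2, new_yellow1, new_yellow2 only 4 to 6 are there at a start; the rules pass over those that are not, and their reading is None.
At some moment in a run one of new_teal1, new_teal2, new_pink1, new_pink2, new_yellow1, new_yellow2 may be knocked a few centimetres aside while the robot is not near it.
It also fails if it takes over 208 s, if anything falls off the work surface, if the arm or the gripper's body presses on something with over 40 N, if the wrist force passes 120 N, or if a joint passes its speed limit or range.

## Working session

There is one attempt and no reset: what is moved stays moved. The work goes in short steps, Python scripts to look and compute and a tool call to move; the robot and the scene stay as the last step left them, time stands still between calls to the robot, and variables do not carry over. Pictures are saved under pics/ and viewed, at most 14 in all, crops included, and the job is handed in when it is done.

Besides the shell and the picture viewer there is one more tool, called after "Call:" as name([rows], argument=value, ...), one row to a line, values as JSON. jog_arm: Moves the arm, as the interface text tells. Its arguments: {"type":"object","properties":{"moves":{"type":"array"},"newtons":{"type":"number"}},"required":["moves"]}

```bash
mkdir -p pics; ls; cat > h.py <<'E'
import numpy as np, cv2
from plant import get_state, capture, close_job, regions_of
def cam(p):
    return p["mtx"], p["world_from_camera"]
def px2w(p,uv,z):
    K=np.array(p["mtx"]);T=np.array(p["world_from_camera"])
    d=T[:3,:3]@np.linalg.solve(K,[uv[0],uv[1],1.]);o=T[:3,3]
    return o+d*(z-o[2])/d[2]
def w2px(p,X):
    T=np.linalg.inv(np.array(p["world_from_camera"]));c=T[:3,:3]@np.array(X)+T[:3,3]
    q=np.array(p["mtx"])@c;return q[:2]/q[2]
E
python3 - <<'E'
from h import *
s=get_state();print(s)
for n in("top","side"):
    p=capture(n);cv2.imwrite(f"pics/{n}0.png",p["pixels"]);print(n,np.round(p["world_from_camera"],3).tolist(),p["mtx"])
    for t in["rack","tray","old_teal","new_teal1","old_pink","new_pink1","old_yellow","new_yellow1","call_box","bat_tip","glue","plant"]:
        for r in regions_of(p,t)[:4]:
            print(t,round(r["confidence"],2),np.round(r["pixel"]).tolist(),r["pixels"].sum(), np.round(px2w(p,r["pixel"],.06),3).tolist())
E
```

```text
pics
{'time_s': 0.0, 'joints': array([ 8.99024844e+01,  2.05926345e+01,  6.32915779e-01, -2.12168360e-02,
       -7.01364574e+01, -1.65049709e+01]), 'qd': array([ 0.01089157,  0.01103425,  0.04175392,  0.0526826 ,  0.08074083,
       -0.02992245]), 'joint_torque': array([ 1.72301275e-04, -5.82718384e+01,  2.93053293e+01,  6.99734464e+00,
        6.72531605e-03, -1.66050236e-04]), 'tcp_pos': array([0.19276869, 0.64636245, 0.22559919]), 'eef_rot': array([ 1.79902120e+02, -8.20317516e-03, -1.66097052e+01]), 'contact_force': array([ 0.13779746, -0.45738787,  1.10587438]), 'moment': array([-0.03565624, -0.00571218,  0.0050966 ]), 'gripper_force': 0.0, 'gripper_width': 0.08801188995883277}
top [[-0.026, -0.997, 0.077, 0.506], [-1.0, 0.025, -0.014, -0.034], [0.012, -0.077, -0.997, 1.208], [0.0, 0.0, 0.0, 1.0]] [[450.56872376   0.         327.17028224]
 [  0.         450.56872376 193.20141549]
 [  0.           0.           1.        ]]
rack 0.86 [353.0, 206.0] 7087 [0.559, -0.115, 0.06]
rack 0.32 [446.0, 238.0] 1526 [0.473, -0.349, 0.06]
tray 0.87 [195.0, 244.0] 6706 [0.474, 0.289, 0.06]
tra
[... 1930 characters left out ...]

old_pink 0.25 [279.0, 157.0] 298 [0.458, 0.233, 0.06]
new_pink1 0.64 [257.0, 156.0] 308 [0.389, 0.244, 0.06]
new_pink1 0.57 [277.0, 322.0] 45 [0.45, -0.36, 0.06]
new_pink1 0.51 [280.0, 137.0] 211 [0.461, 0.336, 0.06]
old_yellow 0.41 [279.0, 138.0] 252 [0.461, 0.332, 0.06]
new_yellow1 0.82 [318.0, 190.0] 277 [0.572, 0.069, 0.06]
new_yellow1 0.79 [304.0, 158.0] 312 [0.537, 0.218, 0.06]
call_box 0.74 [289.0, 331.0] 1924 [0.478, -0.385, 0.06]
bat_tip 0.45 [303.0, 162.0] 289 [0.535, 0.2, 0.06]
bat_tip 0.39 [274.0, 324.0] 28 [0.445, -0.365, 0.06]
glue 0.78 [391.0, 290.0] 755 [0.726, -0.297, 0.06]
glue 0.28 [259.0, 158.0] 318 [0.394, 0.232, 0.06]
plant 0.95 [382.0, 156.0] 1071 [0.784, 0.208, 0.06]
```

View pics/top0.png

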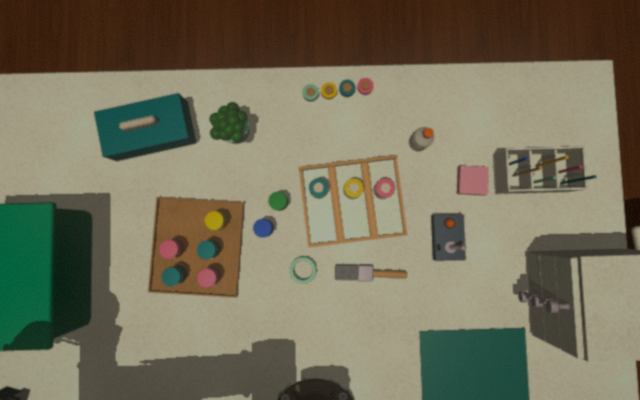

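View pics/side0.png

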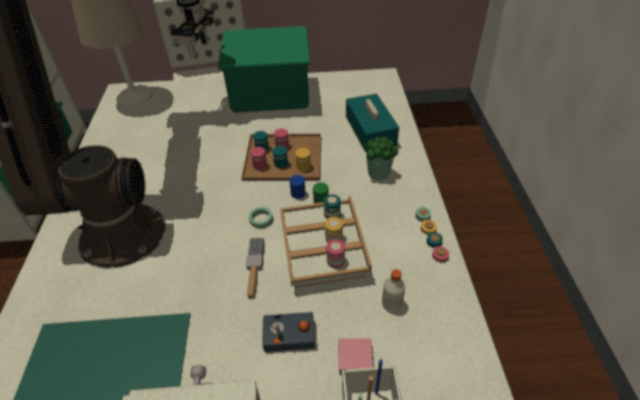

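The top view shows 5 new jars in the tray: pink at (169,249) and (207,278), teal at (207,249) and (173,276), and yellow at (215,220). The blue (263,228) and green (279,201) look-alikes stand outside the tray, so they stay. In the rack, the left lane is teal (318,187), the middle yellow (353,188) and the right pink (385,187), each with a white dot. The call box is at (448,237), with the lamp at (450,223) and the bat near (455,246).

```bash
cat >> h.py <<'E'
from scipy.optimize import minimize
def sil(p,P):
    q=np.array([w2px(p,X) for X in P]);return q
def fit(views,pts,x0,step):
    """views: (picture,mask); pts(x)->Nx3; max IoU"""
    S=4
    big=[(p,cv2.resize(m.astype(np.uint8),None,fx=S,fy=S,interpolation=cv2.INTER_NEAREST)) for p,m in views]
    def f(x):
        c=0
        for p,m in big:
            h=cv2.convexHull(np.round((sil(p,pts(x))+.5)*S).astype(np.int32))
            a=np.zeros_like(m);cv2.fillConvexPoly(a,h,1)
            c-=(a&m).sum()/max(1,(a|m).sum())
        return c/len(big)
    sx=np.vstack([x0]+[np.array(x0)+np.eye(len(x0))[i]*step[i] for i in range(len(x0))])
    r=minimize(f,x0,method="Nelder-Mead",options=dict(initial_simplex=sx,xatol=2e-4,fatol=1e-4));return r.x,-r.fun
def boxpts(lx,ly,h,hb=None):
    def g(x):
        c,s=np.cos(x[2]),np.sin(x[2])
        return [(x[0]+c*a-s*b,x[1]+s*a+c*b,z) for a in(-lx/2,lx/2) for b in(-ly/2,ly/2) for z in(0,hb if hb and a>0 else h)]
    return g
def jarpts(z0):
    t=np.linspace(0,2*np.pi,40)
    return lambda x:[(x[0]+.024*np.cos(a),x[1]+.024*np.sin(a),z) for a in t for z in(z0,z0+.06)]
def jarmask(p,col,uv,r=22):
    """saturated colour blob near uv"""
    hsv=cv2.cvtColor(p["pixels"],cv2.COLOR_BGR2HSV);H,s,v=cv2.split(hsv)
    rng=dict(teal=(80,105),pink=(160,179),yellow=(18,34))[col]
    m=((H>=rng[0])&(H<=rng[1])&(s>90)&(v>40)).astype(np.uint8)
    n,l,st,ce=cv2.connectedComponentsWithStats(m)
    k=min((i for i in range(1,n) if st[i,4]>60),key=lambda i:np.hypot(*(ce[i]-uv)))
    o=np.zeros_like(m);c,_=cv2.findContours((l==k).astype(np.uint8),0,2);cv2.drawContours(o,c,-1,1,-1)
    return o>0
E
python3 - <<'E'
from h import *
T=capture("top");S=capture("side")
def best(p,t,uv):
    return min((r for r in regions_of(p,t)),key=lambda r:np.hypot(*(np.array(r["pixel"])-uv)))["pixels"]
R=[(T,best(T,"rack",(353,206))),(S,best(S,"rack",(317,245)))]
r,i=fit(R,boxpts(.206,.254,.06,.072),[.55,-.11,.08],[.02,.02,.1]);print("rack both",r,i)
r2,i=fit(R[:1],boxpts(.206,.254,.06,.072),r,[.02,.02,.1]);print("rack top",r2,i)
r3,i=fit([(T,best(T,"tray",(195,244)))],boxpts(.25,.23,.016),[.47,.29,-.05],[.02,.02,.1]);print("tray",r3,i)
r4,i=fit([(T,best(T,"call_box",(447,238))),(S,best(S,"call_box",(289,331)))],boxpts(.12,.08,.036),[.47,-.35,0],[.02,.02,.1]);print("box",r4,i)
c,s=np.cos(r[2]),np.sin(r[2])
for n,col,uv,z in[("ot","teal",(318,186),.05),("oy","yellow",(352,189),.05),("op","pink",(385,189),.05),("pA","pink",(169,249),.006),("pB","pink",(207,278),.006),("tA","teal",(207,249),.006),("tB","teal",(173,276),.006),("y","yellow",(215,220),.006)]:
    m=jarmask(T,col,uv);x,i=fit([(T,m)],jarpts(z),list(px2w(T,uv,z+.04)[:2]),[.01,.01])
    d=x-r[:2];print(n,m.sum(),np.round(x,3),round(i,2),"rack",np.round([c*d[0]+s*d[1],-s*d[0]+c*d[1]],3))
im=cv2.resize(T["pixels"][190:270,400:500],None,fx=6,fy=6,interpolation=2)
im2=cv2.resize(S["pixels"][295:365,245:345],None,fx=6,fy=6,interpolation=2)
im=np.vstack([im,im2])[:, :]
cv2.imwrite("pics/box.png",cv2.resize(im,(400,600)))
im=cv2.resize(T["pixels"][150:305,140:420],None,fx=2.85,fy=2.85,interpolation=2);cv2.imwrite("pics/jars.png",im)
E
```

```text
rack both [ 0.57278524 -0.11176724  0.10321929] 0.8000319115735717
rack top [ 0.57253955 -0.11267054  0.09548488] 0.8621080526323851
tray [ 0.46624914  0.29818815 -0.08867967] 0.7608684620682156
box [ 4.74253542e-01 -3.60436336e-01  2.42062727e-04] 0.47957693980244764
ot 249 [ 0.608 -0.026] 0.75 rack [0.044 0.082]
oy 327 [ 0.605 -0.115] 0.93 rack [ 0.031 -0.006]
op 257 [ 0.601 -0.189] 0.71 rack [ 0.02 -0.08]
pA 266 [0.465 0.353] 0.62 rack [-0.059  0.473]
pB 265 [0.387 0.261] 0.65 rack [-0.146  0.39 ]
tA 252 [0.46  0.259] 0.64 rack [-0.074  0.38 ]
tB 255 [0.396 0.348] 0.58 rack [-0.129  0.475]
y 409 [0.533 0.242] 0.91 rack [-0.003  0.356]
```

View pics/box.png

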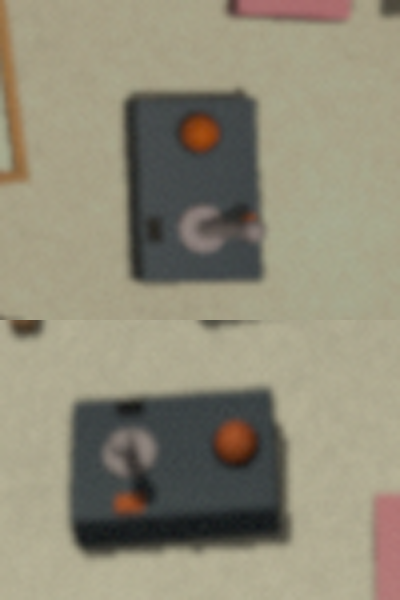

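View pics/jars.png

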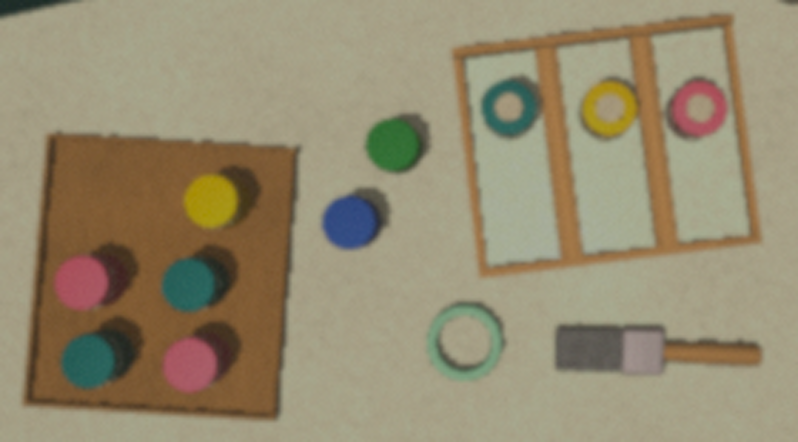

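```bash
python3 - <<'E'
from h import *
T=capture("top")
f=lambda u,v,z:px2w(T,(u/2.85+140-.3,v/2.85+150-.3),z)[:2]
C=np.array([f(456,50,.072),f(731,16,.072),f(760,240,.06),f(483,273,.06)])
print("corners",C.round(3).tolist())
M=np.array([[.103,.127],[.103,-.127],[-.103,-.127],[-.103,.127]])
c0=C.mean(0);A=(C-c0);yaw=np.arctan2((M[:,0]*A[:,1]-M[:,1]*A[:,0]).sum(),(M*A).sum())
c,s=np.cos(yaw),np.sin(yaw);R=np.array([[c,-s],[s,c]]);print("rack",c0.round(4),yaw,np.degrees(yaw),"resid",((A@R)-M).round(4).tolist())
for n,u,v,z in[("ot",509,107,.11),("oy",610,108,.11),("op",699,108,.11),("pA",82,283,.066),("pB",190,364,.066),("tA",192,284,.066),("tB",88,360,.066),("y",212,200,.066),("blue",350,222,.06),("green",394,145,.06)]:
    x=f(u,v,z);print(n,x.round(3),"rack",((x-c0)@R).round(4))
g=lambda u,v,z:px2w(T,(u/4+400-.3,v/4+190-.3),z)[:2].round(3)
print("pivot",g(204,228,.04),"lamp",g(200,133,.05),"tip",g(255,230,.082))
E
```

```text
corners [[0.661, 0.019], [0.685, -0.228], [0.485, -0.248], [0.462, -0.0]]
rack [ 0.5734 -0.1141] 0.09647395201157992 5.527550283211168 resid [[-0.0031, -0.0029], [-0.0024, 0.0033], [0.0021, 0.0024], [0.0034, -0.0028]]
ot [ 0.605 -0.027] rack [0.0401 0.0835]
oy [ 0.602 -0.114] rack [ 0.0287 -0.0025]
op [ 0.6  -0.19] rack [ 0.0194 -0.0786]
pA [0.463 0.353] rack [-0.0647  0.4752]
pB [0.39  0.258] rack [-0.1466  0.3884]
tA [0.46  0.256] rack [-0.0774  0.3795]
tB [0.396 0.347] rack [-0.1321  0.4765]
y [0.533 0.238] rack [-0.0061  0.3544]
blue [0.511 0.117] rack [-0.0402  0.2363]
green [0.578 0.077] rack [0.0232 0.1896]
pivot [ 0.449 -0.365] lamp [ 0.51  -0.362] tip [ 0.449 -0.385]
```

The rack centre is at (0.573, -0.113) with yaw 5.5°. I'll align the tool to the rack first, so that tool x is rack x and tool y is rack -y.

Call:
jog_arm([
  [[2.5, 5, 0], 0, 8.0],
  [[2.5, 5, 0], 0, 7.0],
  [[2.5, 5, 0], 0, 6.2],
  [[2.5, 5, 0], 0, 6.2],
  [[0, 5, 0], -7.4, 6.2],
  [[0, 5, 0], -7.4, 6.2],
  [[0, 5, 0], -7.3, 6.2],
  [[0, 0, 0], 0, 6.2],
], newtons=15)

```text
time_s: 2.7
tcp_pos: [0.2075, 0.2768, 0.227]
eef_rot: [-179.8, -0.0, 5.6]
contact_force: [0.9, 0.2, -0.0]
gripper_width: 0.062
gripper_force: 0.0
```

```bash
cat > rk.py <<'E'
from h import *
# print tcp in rack frame (cm) and yaw
C0=np.array([.573,-.113]);YAW=np.radians(5.5)
R=np.array([[np.cos(YAW),-np.sin(YAW)],[np.sin(YAW),np.cos(YAW)]])
def rack(x): return (np.array(x)[:2]-C0)@R
def now():
    s=get_state();print("t",round(s["time_s"],2),"rack cm",(rack(s["tcp_pos"])*100).round(2),"z",round(s["tcp_pos"][2]*100,2),"rot",s["eef_rot"].round(1),"w",round(s["gripper_width"]*100,2));return s
if __name__=="__main__":
    s=now()
E
python3 rk.py
```

```text
t 2.7 rack cm [-32.65  42.3 ] z 22.7 rot [-179.8   -0.     5.6] w 6.2
```

Call:
jog_arm([
  [[3.15, 4.56, 0], 0, 6.2],
  [[3.15, 4.56, 0], 0, 6.2],
  [[3.15, 4.56, 0], 0, 6.2],
  [[3.15, 4.56, 0], 0, 6.2],
  [[3.15, 4.56, 0], 0, 6.2],
  [[3.15, 4.56, 0], 0, 6.2],
  [[3.15, 4.56, 0], 0, 6.2],
  [[3.15, 4.56, 0], 0, 6.2],
  [[3.15, 4.56, 0], 0, 6.2],
  [[3.15, 4.56, 0], 0, 6.2],
  [[3.1, 4.56, 0], 0, 6.2],
  [[0, 0, 0], 0, 6.2],
])

```text
time_s: 4.2
tcp_pos: [0.6021, -0.1896, 0.2243]
eef_rot: [180.0, 0.1, 5.3]
contact_force: [-1.1, -0.8, -0.7]
gripper_width: 0.0619
gripper_force: 0.0
```

```bash
python3 - <<'E'
from rk import *
s=now()
from scipy.spatial.transform import Rotation as Ro
p=capture("wrist");cv2.imwrite("pics/w1.png",p["pixels"])
T=np.eye(4);T[:3,:3]=Ro.from_euler("xyz",s["eef_rot"],degrees=True).as_matrix();T[:3,3]=s["tcp_pos"]
W=T@np.array(p["hand_eye"]);p["world_from_camera"]=W;print(W.round(3).tolist(),p["mtx"])
for t in("old_pink","old_yellow","old_teal"):
    for r in regions_of(p,t)[:3]:
        m=r["pixels"];x,i=fit([(p,m)],jarpts(.05),[.6,dict(old_pink=-.19,old_yellow=-.114,old_teal=-.027)[t]],[.01,.01])
        print(t,r["confidence"],r["pixel"],m.sum(),x.round(3),round(i,2),"rack",rack(x).round(4))
E
```

```text
t 4.2 rack cm [ 2.16 -7.9 ] z 22.43 rot [1.8e+02 1.0e-01 5.3e+00] w 6.19
[[0.091, -0.953, -0.288, 0.678], [-0.996, -0.087, -0.026, -0.181], [-0.0, 0.289, -0.957, 0.382], [0.0, 0.0, 0.0, 1.0]] [[317.85462469   0.         320.96470304]
 [  0.         317.85462469 199.32381842]
 [  0.           0.           1.        ]]
old_pink 0.79 [321.0, 190.1] 2608 [ 0.599 -0.188] 0.97 rack [ 0.0189 -0.0772]
old_yellow 0.71 [239.8, 179.2] 2890 [ 0.601 -0.111] 0.96 rack [ 0.0284 -0.0003]
old_teal 0.84 [145.8, 169.6] 3639 [ 0.604 -0.025] 0.95 rack [0.0397 0.0847]
```

View pics/w1.png

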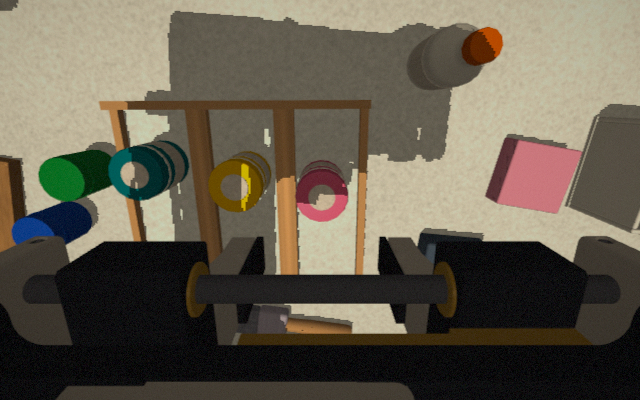

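Wrist view: the pink old jar is centred between the fingers at (321,190), matching the top view. I'll descend and grip.

Call:
jog_arm([
  [[0, -0.1, 3.8], 0, 6.2],
  [[-0.1, 0, 3.8], 0, 6.2],
  [[-0.1, 0, 3.8], 0, 6.2],
  [[0, 0, 3.8], 0, 6.2],
  [[0, 0, 0], 0, 6.2],
  [[0, 0, 0], 0, 4.0],
  [[0, 0, 0], 0, 4.0],
  [[0, 0, 0], 0, 4.0],
  [[0, 0, -1], 0, 4.0],
])

```text
time_s: 5.52
tcp_pos: [0.5975, -0.1863, 0.0847]
eef_rot: [-180.0, 0.1, 5.5]
contact_force: [0.6, -2.7, -3.3]
gripper_width: 0.0475
gripper_force: 15.0
```

```bash
python3 - <<'E'
from rk import *
now()
W=np.array([[0.091, -0.953, -0.288, 0.678], [-0.996, -0.087, -0.026, -0.181], [-0.0, 0.289, -0.957, 0.382],[0,0,0,1]])
p=dict(mtx=[[317.85,0,320.96],[0,317.85,199.32],[0,0,1]],world_from_camera=W)
for n,uv,z in[("backleft",(101,101),.072),("backright",(370,100),.072),("strip12 at fence L",(187.5,112),.06),("R",(210,112),.06),("strip01 L",(274,112),.06),("R",(295,112),.06),("s01 low L",(280,240),.06),("s01 low R",(299,240),.06)]:
    x=px2w(p,uv,z);print(n,x.round(3),rack(x).round(4))
E
```

```text
t 5.53 rack cm [ 1.74 -7.53] z 8.47 rot [-1.8e+02  1.0e-01  5.5e+00] w 4.75
backleft [0.661 0.023 0.072] [0.101  0.1274]
backright [ 0.685 -0.226  0.072] [ 0.1007 -0.1234]
strip12 at fence L [ 0.658 -0.052  0.06 ] [0.0905 0.0529]
R [ 0.66  -0.074  0.06 ] [0.0904 0.0309]
strip01 L [ 0.666 -0.136  0.06 ] [ 0.0901 -0.0317]
R [ 0.668 -0.156  0.06 ] [ 0.09   -0.0522]
s01 low L [ 0.53  -0.149  0.06 ] [-0.0459 -0.0318]
s01 low R [ 0.532 -0.17   0.06 ] [-0.046  -0.0528]
```

The wrist view also puts the strips at ±42 mm, so the rack frame is confirmed. Next I'll carry old pink to the front lip.

Call:
jog_arm([
  [[-2.2, 0.25, 0], 0, 4.0],
  [[-2.2, 0.25, 0], 0, 4.0],
  [[-2.2, 0.25, 0], 0, 4.0],
  [[-2.2, 0.25, 0], 0, 4.0],
  [[0, 0, 0.5], 0, 4.0],
  [[0, 0, 0.5], 0, 4.0],
  [[0, 0, 0], 0, 4.0],
  [[0, 0, 0], 0, 6.2],
  [[0, 0, 0], 0, 6.2],
  [[0, 0, -2], 0, 6.2],
  [[0, 0, -4.5], 0, 6.2],
  [[0, 0, 0], 0, 6.2],
])

```text
time_s: 7.02
tcp_pos: [0.514, -0.2047, 0.1428]
eef_rot: [179.9, -0.3, 5.5]
contact_force: [1.7, -0.0, 0.9]
gripper_width: 0.0617
gripper_force: 0.0
```

```bash
cat >> rk.py <<'E'
from scipy.spatial.transform import Rotation as Ro
def wrist():
    s=get_state();p=capture("wrist")
    T=np.eye(4);T[:3,:3]=Ro.from_euler("xyz",s["eef_rot"],degrees=True).as_matrix();T[:3,3]=s["tcp_pos"]
    p["world_from_camera"]=T@np.array(p["hand_eye"]);return p
def jars(p,names,z0,minarea=60,fitit=True):
    for t in names:
        for r in regions_of(p,t)[:4]:
            if r["confidence"]<.3: continue
            g=px2w(p,r["pixel"],z0+.045)[:2]
            x,i=fit([(p,r["pixels"])],jarpts(z0),list(g),[.01,.01])
            print(t,round(r["confidence"],2),np.round(r["pixel"]).tolist(),"iou",round(i,2),"rack cm",(rack(x)*100).round(2))
E
python3 - <<'E'
from rk import *
now();p=wrist();jars(p,["old_pink","old_yellow"],.05)
jars(capture("top"),["old_pink"],.05)
E
```

```text
t 7.03 rack cm [-6.76 -8.56] z 14.28 rot [179.9  -0.3   5.5] w 6.17
old_pink 0.91 [320.0, 222.0] iou 0.96 rack cm [-6.86 -8.29]
old_yellow 0.55 [178.0, 73.0] iou 0.96 rack cm [2.7  0.24]
```

Call:
jog_arm([
  [[3.2, -2.85, 0], 0, 6.2],
  [[3.2, -2.85, 0], 0, 6.2],
  [[3.2, -2.85, 0], 0, 6.2],
  [[0, 0, 0], 0, 6.2],
  [[0, 0, 2.3], 0, 6.2],
  [[0, 0, 2.3], 0, 6.2],
  [[0, 0, 2.2], 0, 6.2],
  [[0, 0, 0], 0, 6.2],
  [[0, 0, 0], 0, 4.0],
  [[0, 0, 0], 0, 4.0],
  [[0, 0, 0], 0, 4.0],
  [[0, 0, -1], 0, 4.0],
])

```text
time_s: 8.78
tcp_pos: [0.5981, -0.1101, 0.0814]
eef_rot: [-180.0, 0.1, 5.5]
contact_force: [0.3, 0.7, -1.9]
gripper_width: 0.0479
gripper_force: 15.0
```

```bash
python3 rk.py
```

```text
t 8.78 rack cm [2.53 0.05] z 8.14 rot [-1.8e+02  1.0e-01  5.5e+00] w 4.79
```

Call:
jog_arm([
  [[-2.4, 0, 0], 0, 4.0],
  [[-2.4, 0, 0], 0, 4.0],
  [[-2.4, 0, 0], 0, 4.0],
  [[-2.4, 0, 0], 0, 4.0],
  [[0, 0, 0.5], 0, 4.0],
  [[0, 0, 0.5], 0, 4.0],
  [[0, 0, 0], 0, 4.0],
  [[0, 0, 0], 0, 6.2],
  [[0, 0, 0], 0, 6.2],
  [[0, 0, -2], 0, 6.2],
  [[0, 0, -4.5], 0, 6.2],
  [[0, 0, 0], 0, 6.2],
])

```text
time_s: 10.28
tcp_pos: [0.5058, -0.1193, 0.1398]
eef_rot: [180.0, -0.4, 5.5]
contact_force: [-0.6, 0.7, -0.1]
gripper_width: 0.0619
gripper_force: 0.0
```

```bash
python3 - <<'E'
from rk import *
now();p=wrist();jars(p,["old_pink","old_yellow","old_teal"],.05)
E
```

```text
t 10.28 rack cm [-6.75  0.02] z 13.98 rot [180.   -0.4   5.5] w 6.19
old_pink 0.71 [437.0, 216.0] iou 0.82 rack cm [-6.85 -8.21]
old_yellow 0.57 [321.0, 221.0] iou 0.95 rack cm [-6.73  0.28]
old_teal 0.84 [174.0, 49.0] iou 0.97 rack cm [3.91 8.5 ]
```

Call:
jog_arm([
  [[3.6, -2.8, 0], 0, 6.2],
  [[3.6, -2.8, 0], 0, 6.2],
  [[3.5, -2.8, 0], 0, 6.2],
  [[0, 0, 0], 0, 6.2],
  [[0, 0, 2.3], 0, 6.2],
  [[0, 0, 2.3], 0, 6.2],
  [[0, 0, 2.0], 0, 6.2],
  [[0, 0, 0], 0, 6.2],
  [[0, 0, 0], 0, 4.0],
  [[0, 0, 0], 0, 4.0],
  [[0, 0, 0], 0, 4.0],
  [[0, 0, -1], 0, 4.0],
])

```text
time_s: 11.98
tcp_pos: [0.601, -0.0255, 0.0805]
eef_rot: [-180.0, 0.1, 5.5]
contact_force: [0.6, -0.0, -1.6]
gripper_width: 0.0472
gripper_force: 15.0
```

```bash
python3 rk.py
```

```text
t 11.97 rack cm [3.63 8.44] z 8.05 rot [-1.8e+02  1.0e-01  5.5e+00] w 4.72
```

Call:
jog_arm([
  [[-2.7, -0.05, 0], 0, 4.0],
  [[-2.7, -0.05, 0], 0, 4.0],
  [[-2.7, -0.05, 0], 0, 4.0],
  [[-2.7, 0, 0], 0, 4.0],
  [[0, 0, 0.5], 0, 4.0],
  [[0, 0, 0.5], 0, 4.0],
  [[0, 0, 0], 0, 4.0],
  [[0, 0, 0], 0, 6.2],
  [[0, 0, 0], 0, 6.2],
  [[0, 0, -2], 0, 6.2],
  [[0, 0, -5], 0, 6.2],
  [[0, 0, -5], 0, 6.2],
])

```text
time_s: 13.48
tcp_pos: [0.4939, -0.0344, 0.1916]
eef_rot: [180.0, 0.1, 5.5]
contact_force: [1.5, -0.1, -0.8]
gripper_width: 0.0621
gripper_force: 0.0
```

```bash
python3 - <<'E'
from rk import *
now();p=wrist();jars(p,["old_teal"],.05)
p=capture("top");jars(p,["new_teal1","new_pink1","new_yellow1"],.006)
E
```

```text
t 13.47 rack cm [-7.12  8.58] z 19.16 rot [1.8e+02 1.0e-01 5.5e+00] w 6.21
old_teal 0.69 [319.0, 197.0] iou 0.95 rack cm [-6.74  8.82]
old_teal 0.65 [39.0, 119.0] iou 0.88 rack cm [-0.5  32.79]
new_teal1 0.63 [260.0, 224.0] iou 0.19 rack cm [-2.3  23.72]
new_pink1 0.9 [169.0, 246.0] iou 0.76 rack cm [-6.2  47.34]
new_pink1 0.41 [362.0, 275.0] iou 0.38 rack cm [-18.54  -0.06]
new_yellow1 0.85 [280.0, 200.0] iou 0.93 rack cm [ 2.36 18.95]
new_yellow1 0.58 [364.0, 185.0] iou 0.07 rack cm [ 7.7  -9.86]
new_yellow1 0.55 [217.0, 220.0] iou 0.86 rack cm [-0.58 35.4 ]
```

All three old jars are at the lip. Next is a hover over the tray and a wrist look.

Call:
jog_arm([
  [[-0.6, -4.9, 0], 0, 7.0],
  [[0, -4.9, 0], 0, 7.0],
  [[0, -4.9, 0], 0, 7.0],
  [[0, -4.9, 0], 0, 7.0],
  [[0, -4.9, 0], 0, 7.0],
  [[0, -4.9, 0], 0, 7.0],
  [[0, 0, 0], 0, 7.0],
])

```text
time_s: 14.65
tcp_pos: [0.4592, 0.2601, 0.1887]
eef_rot: [179.9, 0.1, 5.7]
contact_force: [0.2, -1.3, -0.6]
gripper_width: 0.07
gripper_force: 0.0
```

```bash
python3 - <<'E'
from rk import *
now();p=wrist();cv2.imwrite("pics/w2.png",p["pixels"]);jars(p,["new_teal1","new_pink1","new_yellow1"],.006)
E
```

```text
t 14.65 rack cm [-7.75 38.23] z 18.87 rot [1.799e+02 1.000e-01 5.700e+00] w 7.0
new_teal1 0.85 [318.0, 187.0] iou 0.93 rack cm [-7.71 38.61]
new_teal1 0.57 [472.0, 145.0] iou 0.91 rack cm [-4.04 24.45]
new_teal1 0.56 [228.0, 226.0] iou 0.59 rack cm [-13.21  47.91]
new_pink1 0.96 [316.0, 249.0] iou 0.9 rack cm [-14.66  39.14]
new_pink1 0.94 [221.0, 169.0] iou 0.96 rack cm [-6.43 47.8 ]
new_yellow1 0.89 [354.0, 113.0] iou 0.96 rack cm [-0.71 35.87]
new_yellow1 0.69 [531.0, 76.0] iou 0.94 rack cm [ 2.22 19.9 ]
```

View pics/w2.png

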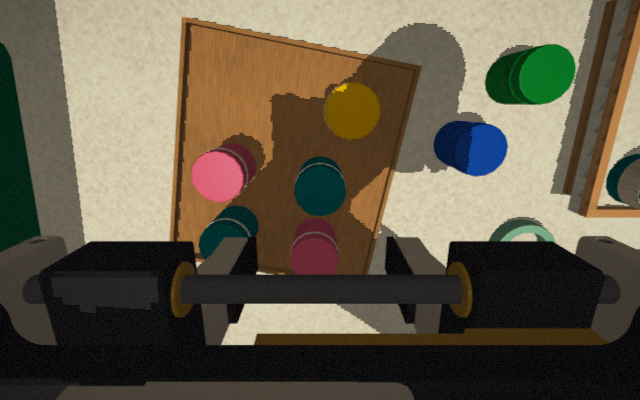

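Wrist view: five jars in the tray, with teal at (320,187) between the fingers. Blue (471,148) and green (530,75) are outside the tray. I'll pick this teal.

Call:
jog_arm([
  [[0, 0, 4], 0, 7.0],
  [[0, 0, 4], 0, 7.0],
  [[0, 0, 4], 0, 7.0],
  [[0, 0, 3.9], 0, 7.0],
  [[0, 0, 0], 0, 7.0],
  [[0, 0, 0], 0, 4.0],
  [[0, 0, 0], 0, 4.0],
  [[0, 0, 0], 0, 4.0],
  [[0, 0, -3], 0, 4.0],
  [[0, 0, -5], 0, 4.0],
  [[0, 0, -5], 0, 4.0],
  [[0, 0, 0], 0, 4.0],
])

```text
time_s: 16.35
tcp_pos: [0.4617, 0.2596, 0.1663]
eef_rot: [-179.7, -0.4, 5.5]
contact_force: [-0.7, -0.2, -2.8]
gripper_width: 0.0478
gripper_force: 15.0
```

```bash
python3 rk.py
```

```text
t 16.35 rack cm [-7.51 38.15] z 16.63 rot [-179.7   -0.4    5.5] w 4.78
```

Call:
jog_arm([
  [[1.3, 5.9, 0], 0, 4.0],
  [[1.3, 5.9, 0], 0, 4.0],
  [[1.3, 5.9, 0], 0, 4.0],
  [[1.3, 5.9, 0], 0, 4.0],
  [[1.3, 5.9, 0], 0, 4.0],
  [[0, 0, 0], 0, 4.0],
  [[0, 0, 3.5], 0, 4.0],
  [[0, 0, 3.2], 0, 4.0],
  [[0, 0, 1], 0, 4.0],
])

```text
time_s: 17.48
tcp_pos: [0.5509, -0.0295, 0.0823]
eef_rot: [180.0, 0.2, 5.5]
contact_force: [-0.2, -0.3, -0.4]
gripper_width: 0.0475
gripper_force: 15.0
```

```bash
python3 rk.py
```

```text
t 17.48 rack cm [-1.4   8.52] z 8.23 rot [180.    0.2   5.5] w 4.75
```

Call:
jog_arm([
  [[0.2, 0, 0.6], 0, 4.0],
  [[0, 0, 0.3], 0, 4.0],
  [[0, 0, 0], 0, 6.2],
  [[0, 0, 0], 0, 6.2],
  [[0, 0, -3], 0, 6.2],
  [[0, 0, -6], 0, 6.2],
  [[-0.9, -6.1, -2.5], 0, 6.2],
  [[-0.9, -6.1, 0], 0, 7.0],
  [[-0.9, -6.1, 0], 0, 7.0],
  [[-0.9, -6.1, 0], 0, 7.0],
  [[-0.9, -6.1, 0], 0, 7.0],
  [[-0.7, -6.1, 0], 0, 7.0],
])

```text
time_s: 18.98
tcp_pos: [0.4683, 0.3284, 0.19]
eef_rot: [-179.9, -0.1, 5.5]
contact_force: [1.9, 0.0, 0.2]
gripper_width: 0.0698
gripper_force: 0.0
```

Call:
jog_arm([
  [[0, -2.6, 0], 0, 7.0],
  [[0, 0, 0], 0, 7.0],
])

```text
time_s: 19.23
tcp_pos: [0.4662, 0.3538, 0.189]
eef_rot: [-180.0, -0.0, 5.6]
contact_force: [1.2, -0.0, -0.7]
gripper_width: 0.0701
gripper_force: 0.0
```

```bash
python3 - <<'E'
from rk import *
now();p=wrist();jars(p,["new_teal1","new_pink1","new_yellow1"],.006)
p=capture("top");jars(p,["new_teal1","old_teal"],.05)
E
```

```text
t 19.23 rack cm [-6.15 47.49] z 18.9 rot [-180.    -0.     5.6] w 7.01
new_teal1 0.9 [317.0, 251.0] iou 0.88 rack cm [-13.12  47.96]
new_teal1 0.76 [562.0, 162.0] iou 0.95 rack cm [-3.98 24.59]
new_pink1 0.89 [380.0, 247.0] iou 0.18 rack cm [-12.39  41.08]
new_pink1 0.83 [314.0, 188.0] iou 0.95 rack cm [-6.42 47.84]
new_yellow1 0.93 [450.0, 128.0] iou 0.97 rack cm [-0.68 35.89]
new_yellow1 0.84 [609.0, 96.0] iou 0.98 rack cm [ 2.33 19.67]
new_teal1 0.88 [263.0, 231.0] iou 0.88 rack cm [-4.1  22.96]
new_teal1 0.63 [175.0, 277.0] iou 0.88 rack cm [-13.01  45.98]
new_teal1 0.59 [320.0, 210.0] iou 0.92 rack cm [-1.12  8.41]
new_teal1 0.42 [352.0, 191.0] iou 0.06 rack cm [ 7.13 -9.33]
old_teal 0.72 [325.0, 227.0] iou 0.92 rack cm [-6.7   8.52]
```

Teal 1 is placed at (-1.1, 8.4). Next is pink at rack (-6.4, 47.8).

Call:
jog_arm([
  [[-0.25, -0.25, 4], 0, 7.0],
  [[0, 0, 4], 0, 7.0],
  [[0, 0, 4], 0, 7.0],
  [[0, 0, 4], 0, 7.0],
  [[0, 0, 0], 0, 7.0],
  [[0, 0, 0], 0, 4.0],
  [[0, 0, 0], 0, 4.0],
  [[0, 0, 0], 0, 4.0],
  [[0, 0, -3], 0, 4.0],
  [[0, 0, -5], 0, 4.0],
  [[0, 0, -5], 0, 4.0],
  [[0, 0, 0], 0, 4.0],
])

```text
time_s: 21.08
tcp_pos: [0.4655, 0.3565, 0.1644]
eef_rot: [-179.6, -0.4, 5.5]
contact_force: [0.0, 0.4, -1.2]
gripper_width: 0.0478
gripper_force: 15.0
```

```bash
python3 rk.py
```

```text
t 21.07 rack cm [-6.2  47.76] z 16.44 rot [-179.6   -0.4    5.5] w 4.78
```

Call:
jog_arm([
  [[0.5, 5.64, 0], 0, 4.0],
  [[0.5, 5.64, 0], 0, 4.0],
  [[0.5, 5.64, 0], 0, 4.0],
  [[0.5, 5.64, 0], 0, 4.0],
  [[0.5, 5.64, 0], 0, 4.0],
  [[0.5, 5.64, 0], 0, 4.0],
  [[0.5, 5.64, 0], 0, 4.0],
  [[0.5, 5.64, 0], 0, 4.0],
  [[0.5, 5.64, 0], 0, 4.0],
  [[0.5, 5.64, 0], 0, 4.0],
  [[0, 0, 0], 0, 4.0],
  [[0, 0, 3.5], 0, 4.0],
])

```text
time_s: 22.58
tcp_pos: [0.569, -0.203, 0.1255]
eef_rot: [180.0, -0.3, 5.4]
contact_force: [-0.0, 0.5, -2.4]
gripper_width: 0.0479
gripper_force: 15.0
```

Call:
jog_arm([
  [[0, 0, 3.2], 0, 4.0],
  [[0, 0, 0.9], 0, 4.0],
  [[0, 0, 0], 0, 4.0],
])

```text
time_s: 22.95
tcp_pos: [0.5674, -0.2018, 0.083]
eef_rot: [180.0, 0.1, 5.5]
contact_force: [-0.4, -0.0, -1.0]
gripper_width: 0.0473
gripper_force: 15.0
```

```bash
python3 rk.py
```

```text
t 22.95 rack cm [-1.41 -8.78] z 8.3 rot [1.8e+02 1.0e-01 5.5e+00] w 4.73
```

Call:
jog_arm([
  [[0.3, -0.1, 0.5], 0, 4.0],
  [[0, 0, 0.4], 0, 4.0],
  [[0, 0, 0], 0, 6.2],
  [[0, 0, 0], 0, 6.2],
  [[0, 0, -3], 0, 6.2],
  [[0, 0, -6], 0, 6.2],
  [[0, -5.6, -2.5], 0, 6.2],
  [[0, -6, 0], 0, 7.0],
  [[0, -6, 0], 0, 7.0],
  [[0, -6, 0], 0, 7.0],
  [[0, -6, 0], 0, 7.0],
  [[0, -6, 0], 0, 7.0],
])

```text
time_s: 24.45
tcp_pos: [0.5359, 0.1554, 0.1897]
eef_rot: [-180.0, -0.1, 5.5]
contact_force: [1.8, 0.2, -0.9]
gripper_width: 0.0697
gripper_force: 0.0
```

Call:
jog_arm([
  [[0.2, -4.5, 0], 0, 7.0],
  [[0.2, -4.5, 0], 0, 7.0],
  [[0, 0, 0], 0, 7.0],
])

```text
time_s: 24.82
tcp_pos: [0.5315, 0.2462, 0.1891]
eef_rot: [-180.0, -0.0, 5.7]
contact_force: [0.3, 0.1, -0.3]
gripper_width: 0.0701
gripper_force: 0.0
```

```bash
python3 - <<'E'
from rk import *
now();p=wrist();jars(p,["new_teal1","new_pink1","new_yellow1"],.006)
p=capture("top");jars(p,["new_pink1"],.05)
E
```

```text
t 24.82 rack cm [-0.69 36.15] z 18.91 rot [-180.    -0.     5.7] w 7.01
new_teal1 0.9 [442.0, 214.0] iou 0.88 rack cm [-3.74 24.38]
new_teal1 0.61 [614.0, 200.0] iou 0.9 rack cm [-2.43  5.04]
new_teal1 0.41 [586.0, 140.0] iou 0.35 rack cm [3.94 9.88]
new_pink1 0.56 [297.0, 316.0] iou 0.48 rack cm [-14.64  39.11]
new_yellow1 0.71 [495.0, 154.0] iou 0.93 rack cm [ 2.45 19.82]
new_yellow1 0.69 [330.0, 190.0] iou 0.95 rack cm [-0.66 35.83]
new_pink1 0.84 [388.0, 198.0] iou 0.91 rack cm [-0.96 -8.92]
new_pink1 0.62 [213.0, 275.0] iou 0.89 rack cm [-14.44  37.54]
```

Pink 1 is placed. The yellow at (330,190) in the tray is the right one; the other hit, (495,154), is the green jar. Picking yellow.

Call:
jog_arm([
  [[0, 0.2, 4], 0, 7.0],
  [[0, 0, 4], 0, 7.0],
  [[0, 0, 4], 0, 7.0],
  [[0, 0, 4], 0, 7.0],
  [[0, 0, 0], 0, 7.0],
  [[0, 0, 0], 0, 4.0],
  [[0, 0, 0], 0, 4.0],
  [[0, 0, 0], 0, 4.0],
  [[0, 0, -3], 0, 4.0],
  [[0, 0, -5], 0, 4.0],
  [[0, 0, -5], 0, 4.0],
  [[0, 0, 0], 0, 4.0],
])

```text
time_s: 26.62
tcp_pos: [0.5341, 0.2431, 0.1644]
eef_rot: [-179.7, -0.4, 5.5]
contact_force: [0.2, -0.1, -1.7]
gripper_width: 0.0476
gripper_force: 15.0
```

```bash
python3 rk.py
```

```text
t 26.62 rack cm [-0.46 35.82] z 16.44 rot [-179.7   -0.4    5.5] w 4.76
```

Call:
jog_arm([
  [[0, 5.95, 0], 0, 4.0],
  [[0, 5.95, 0], 0, 4.0],
  [[0, 5.95, 0], 0, 4.0],
  [[0, 5.95, 0], 0, 4.0],
  [[0, 5.95, 0], 0, 4.0],
  [[0, 5.95, 0], 0, 4.0],
  [[0, 0, 0], 0, 4.0],
  [[0, 0, 3.5], 0, 4.0],
  [[0, 0, 3.2], 0, 4.0],
  [[0, 0, 0.9], 0, 4.0],
  [[0, 0, 0], 0, 4.0],
])

```text
time_s: 28.0
tcp_pos: [0.566, -0.1135, 0.0829]
eef_rot: [180.0, 0.1, 5.5]
contact_force: [0.7, -0.3, -1.1]
gripper_width: 0.0476
gripper_force: 15.0
```

```bash
python3 rk.py
```

```text
t 28.0 rack cm [-0.71  0.02] z 8.29 rot [1.8e+02 1.0e-01 5.5e+00] w 4.76
```

Call:
jog_arm([
  [[0, 0, 0.5], 0, 4.0],
  [[0, 0, 0.4], 0, 4.0],
  [[0, 0, 0], 0, 6.2],
  [[0, 0, 0], 0, 6.2],
  [[0, 0, -3], 0, 6.2],
  [[0, 0, -6], 0, 6.2],
  [[-1.9, -5.2, -2.5], 0, 6.2],
  [[-1.9, -5.6, 0], 0, 6.6],
  [[-1.9, -5.6, 0], 0, 6.6],
  [[-1.9, -5.6, 0], 0, 6.6],
  [[-1.9, -5.6, 0], 0, 6.6],
  [[-1.9, -5.6, 0], 0, 6.6],
])

```text
time_s: 29.5
tcp_pos: [0.4199, 0.2073, 0.1897]
eef_rot: [-179.9, -0.1, 5.5]
contact_force: [1.1, 0.4, 0.1]
gripper_width: 0.066
gripper_force: 0.0
```

Call:
jog_arm([
  [[-2.4, -5.8, 0], 0, 6.6],
  [[0, 0, 0], 0, 6.6],
])

```text
time_s: 29.75
tcp_pos: [0.39, 0.2643, 0.1896]
eef_rot: [-179.9, -0.1, 5.8]
contact_force: [-0.0, -0.8, 0.3]
gripper_width: 0.0665
gripper_force: 0.0
```

```bash
python3 - <<'E'
from rk import *
now();p=wrist();jars(p,["new_teal1","new_pink1"],.006)
p=capture("top");jars(p,["new_yellow1"],.05)
E
```

```text
t 29.75 rack cm [-14.6   39.31] z 18.96 rot [-1.799e+02 -1.000e-01  5.800e+00] w 6.65
new_teal1 0.7 [495.0, 73.0] iou 0.91 rack cm [-4.23 24.43]
new_teal1 0.58 [234.0, 172.0] iou 0.94 rack cm [-13.37  47.88]
new_pink1 0.95 [327.0, 186.0] iou 0.93 rack cm [-14.77  39.14]
new_yellow1 0.81 [353.0, 203.0] iou 0.92 rack cm [-0.56 -0.12]
new_yellow1 0.57 [280.0, 201.0] iou 0.93 rack cm [ 2.09 18.51]
```

Call:
jog_arm([
  [[-0.15, 0.3, 4], 0, 6.6],
  [[0, 0, 4], 0, 6.6],
  [[0, 0, 4], 0, 6.6],
  [[0, 0, 4], 0, 6.6],
  [[0, 0, 0], 0, 6.6],
  [[0, 0, 0], 0, 4.0],
  [[0, 0, 0], 0, 4.0],
  [[0, 0, 0], 0, 4.0],
  [[0, 0, -3], 0, 4.0],
  [[0, 0, -5], 0, 4.0],
  [[0, 0, -5], 0, 4.0],
  [[0, 0, 0], 0, 4.0],
])

```text
time_s: 31.5
tcp_pos: [0.3918, 0.2597, 0.1635]
eef_rot: [-179.6, -0.3, 5.5]
contact_force: [-0.2, 0.4, -2.6]
gripper_width: 0.0477
gripper_force: 15.0
```

```bash
python3 rk.py
```

```text
t 31.5 rack cm [-14.47  38.84] z 16.35 rot [-179.6   -0.3    5.5] w 4.77
```

Call:
jog_arm([
  [[2.17, 5.26, 0], 0, 4.0],
  [[2.17, 5.26, 0], 0, 4.0],
  [[2.17, 5.26, 0], 0, 4.0],
  [[2.17, 5.26, 0], 0, 4.0],
  [[2.17, 5.26, 0], 0, 4.0],
  [[2.17, 5.26, 0], 0, 4.0],
  [[2.17, 5.26, 0], 0, 4.0],
  [[2.17, 5.26, 0], 0, 4.0],
  [[2.17, 5.26, 0], 0, 4.0],
  [[0, 0, 0], 0, 4.0],
  [[0, 0, 2], 0, 4.0],
  [[0, 0, 0], 0, 4.0],
])

```text
time_s: 33.0
tcp_pos: [0.628, -0.1942, 0.1366]
eef_rot: [-179.9, 0.3, 5.5]
contact_force: [-0.6, -0.2, -1.5]
gripper_width: 0.0475
gripper_force: 15.0
```

```bash
python3 rk.py
```

```text
t 33.0 rack cm [ 4.7  -8.61] z 13.66 rot [-179.9    0.3    5.5] w 4.75
```

Call:
jog_arm([
  [[0.2, 0, 2.6], 0, 4.0],
  [[0, 0, 2.6], 0, 4.0],
  [[0, 0, 0.7], 0, 4.0],
  [[0, 0, 0.4], 0, 4.0],
  [[0, 0, 0], 0, 4.0],
  [[0, 0, 0], 0, 6.2],
  [[0, 0, 0], 0, 6.2],
  [[0, 0, -3], 0, 6.2],
  [[0, 0, -6], 0, 6.2],
  [[-2, -5, -2.5], 0, 6.2],
  [[-2, -5.8, 0], 0, 7.0],
  [[-2, -5.8, 0], 0, 7.0],
])

```text
time_s: 34.5
tcp_pos: [0.5559, -0.0339, 0.1921]
eef_rot: [-180.0, -0.1, 5.4]
contact_force: [0.6, 1.3, -0.2]
gripper_width: 0.0693
gripper_force: 0.0
```

Call:
jog_arm([
  [[-2, -5.8, 0], 0, 7.0],
  [[-2, -5.8, 0], 0, 7.0],
  [[-2, -5.8, 0], 0, 7.0],
  [[-2, -5.8, 0], 0, 7.0],
  [[-2, -5.8, 0], 0, 7.0],
  [[-1, -5.8, 0], 0, 7.0],
  [[-1, -5.1, 0], 0, 7.0],
  [[0, 0, 0], 0, 7.0],
])

```text
time_s: 35.5
tcp_pos: [0.3979, 0.3537, 0.1914]
eef_rot: [-179.9, -0.0, 5.7]
contact_force: [-0.6, -0.2, -0.1]
gripper_width: 0.0697
gripper_force: 0.0
```

```bash
python3 - <<'E'
from rk import *
now();p=wrist();jars(p,["new_teal1"],.006)
p=capture("top");jars(p,["new_pink1","old_pink","new_yellow1"],.05)
E
```

```text
t 35.5 rack cm [-12.95  48.13] z 19.14 rot [-179.9   -0.     5.7] w 6.97
new_teal1 0.86 [324.0, 190.0] iou 0.94 rack cm [-13.27  47.97]
new_teal1 0.76 [584.0, 92.0] iou 0.93 rack cm [-4.18 24.64]
new_pink1 0.87 [388.0, 177.0] iou 0.95 rack cm [ 4.96 -8.92]
new_pink1 0.87 [388.0, 198.0] iou 0.9 rack cm [-1.08 -8.69]
new_pink1 0.69 [458.0, 246.0] iou 0.09 rack cm [-14.31 -23.17]
new_pink1 0.55 [300.0, 278.0] iou 0.22 rack cm [-16.66  14.89]
old_pink 0.83 [392.0, 224.0] iou 0.96 rack cm [-6.78 -8.64]
old_pink 0.56 [362.0, 272.0] iou 0.34 rack cm [-18.07  -0.17]
new_yellow1 0.82 [283.0, 201.0] iou 0.93 rack cm [ 1.91 18.44]
new_yellow1 0.57 [354.0, 203.0] iou 0.94 rack cm [-0.7  -0.16]
new_yellow1 0.47 [459.0, 247.0] iou 0.14 rack cm [-14.15 -23.77]
```

Pinks are both good. Last new jar: teal at (324,190).

Call:
jog_arm([
  [[-0.3, 0.1, 4], 0, 7.0],
  [[0, 0, 4], 0, 7.0],
  [[0, 0, 4], 0, 7.0],
  [[0, 0, 4.2], 0, 7.0],
  [[0, 0, 0], 0, 7.0],
  [[0, 0, 0], 0, 4.0],
  [[0, 0, 0], 0, 4.0],
  [[0, 0, 0], 0, 4.0],
  [[0, 0, -3], 0, 4.0],
  [[0, 0, -5], 0, 4.0],
  [[0, 0, -5], 0, 4.0],
  [[0, 0, 0], 0, 4.0],
])

```text
time_s: 37.3
tcp_pos: [0.3973, 0.3515, 0.164]
eef_rot: [-179.6, -0.3, 5.5]
contact_force: [-0.5, 0.3, -1.7]
gripper_width: 0.0475
gripper_force: 15.0
```

```bash
python3 rk.py
```

```text
t 37.3 rack cm [-13.04  47.92] z 16.4 rot [-179.6   -0.3    5.5] w 4.75
```

Call:
jog_arm([
  [[2.27, 4.9, 0], 0, 4.0],
  [[2.27, 4.9, 0], 0, 4.0],
  [[2.27, 4.9, 0], 0, 4.0],
  [[2.27, 4.9, 0], 0, 4.0],
  [[2.27, 4.9, 0], 0, 4.0],
  [[2.27, 4.9, 0], 0, 4.0],
  [[2.27, 4.9, 0], 0, 4.0],
  [[2.27, 4.9, 0], 0, 4.0],
  [[0, 0, 0], 0, 4.0],
  [[0, 0, 2], 0, 4.0],
  [[0, 0, 0], 0, 4.0],
])

```text
time_s: 38.67
tcp_pos: [0.6123, -0.0234, 0.1372]
eef_rot: [-180.0, 0.2, 5.5]
contact_force: [-0.2, 0.7, -0.8]
gripper_width: 0.0477
gripper_force: 15.0
```

```bash
python3 rk.py
```

```text
t 38.67 rack cm [4.77 8.54] z 13.72 rot [-180.     0.2    5.5] w 4.77
```

Call:
jog_arm([
  [[0.2, 0, 2.6], 0, 4.0],
  [[0, 0, 2.6], 0, 4.0],
  [[0, 0, 0.8], 0, 4.0],
  [[0, 0, 0.4], 0, 4.0],
  [[0, 0, 0], 0, 4.0],
  [[0, 0, 0], 0, 6.2],
  [[0, 0, 0], 0, 6.2],
  [[0, 0, -3], 0, 6.2],
  [[0, 0, -6], 0, 6.2],
  [[0, 0, -4], 0, 6.2],
  [[-2, 5, 0], 0, 6.2],
  [[-2, 5, 0], 0, 3],
])

```text
time_s: 40.17
tcp_pos: [0.586, -0.1274, 0.2063]
eef_rot: [180.0, -0.1, 5.6]
contact_force: [0.1, 0.0, -0.4]
gripper_width: 0.0567
gripper_force: 0.0
```

Call:
jog_arm([
  [[-2, 5.8, 0], 0, 0],
  [[-2, 5.8, 0], 0, 0],
  [[-2, 5.8, 0], 0, 0],
  [[-2, 5.8, 0], 0, 0],
  [[-2, 5.8, 0], 0, 0],
  [[-2, 5, 0], 0, 0],
  [[0, 0, 0], 0, 0],
])

```text
time_s: 41.05
tcp_pos: [0.4971, -0.4801, 0.2046]
eef_rot: [180.0, 0.0, 5.2]
contact_force: [0.1, 1.0, -0.1]
gripper_width: 0.0005
gripper_force: 0.0
```

```bash
python3 - <<'E'
from rk import *
s=now();print(s["tcp_pos"])
p=capture("top");jars(p,["new_pink1","new_yellow1","new_teal1","old_teal","old_pink","old_yellow"],.05)
q=capture("side")
a=cv2.resize(p["pixels"][140:300,150:480],(800,388));b=cv2.resize(q["pixels"][100:270,150:450],(374,212))
w=wrist();b2=cv2.resize(w["pixels"],(339,212))
f=np.zeros((600,800,3),np.uint8);f[:388]=a;f[388:,:374]=b;f[388:,380:719]=b2;cv2.imwrite("pics/chk.png",f);cv2.imwrite("pics/w3.png",w["pixels"])
for r in regions_of(w,"bat_tip")[:3]:print("bat",r["confidence"],r["pixel"],px2w(w,r["pixel"],.082))
E
```

```text
t 41.05 rack cm [-11.07 -35.82] z 20.46 rot [180.    0.    5.2] w 0.05
[ 0.49712493 -0.48012884  0.20458531]
new_pink1 0.92 [388.0, 199.0] iou 0.94 rack cm [-1.06 -8.88]
new_pink1 0.85 [387.0, 177.0] iou 0.91 rack cm [ 5.03 -8.64]
new_pink1 0.68 [441.0, 229.0] iou 0.48 rack cm [ -8.64 -21.26]
new_pink1 0.53 [324.0, 229.0] iou 0.95 rack cm [-6.71  8.4 ]
new_yellow1 0.86 [351.0, 204.0] iou 0.95 rack cm [-0.63 -0.12]
new_yellow1 0.79 [279.0, 199.0] iou 0.79 rack cm [ 2.05 18.59]
new_teal1 0.88 [316.0, 185.0] iou 0.87 rack cm [5.   8.33]
new_teal1 0.78 [263.0, 231.0] iou 0.9 rack cm [-4.14 23.1 ]
new_teal1 0.76 [321.0, 208.0] iou 0.96 rack cm [-1.12  8.43]
new_teal1 0.47 [347.0, 193.0] iou 0.07 rack cm [ 6.99 -3.69]
old_teal 0.78 [324.0, 228.0] iou 0.96 rack cm [-6.71  8.54]
old_pink 0.77 [394.0, 225.0] iou 0.94 rack cm [-6.85 -8.79]
bat 0.84 [216.8, 228.7] [ 0.45314875 -0.37899236  0.082     ]
```

View pics/chk.png

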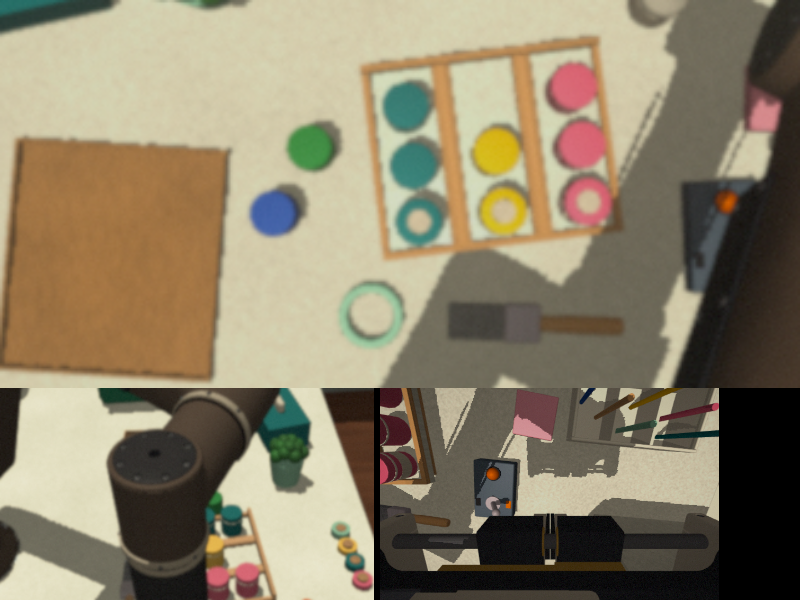

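View pics/w3.png

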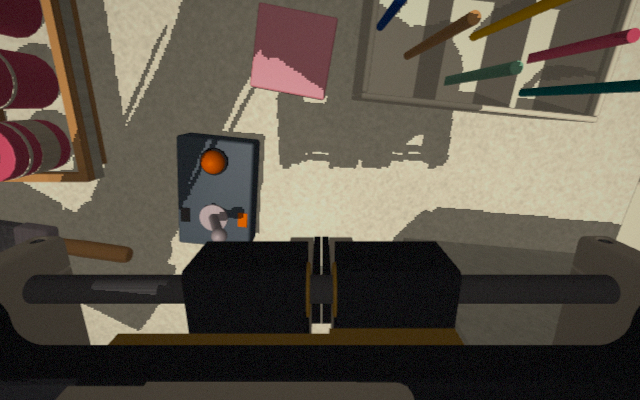

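The rack is fully stocked: the top view shows teal, yellow and pink columns with the dotted jars in front, and the tray is empty. In the wrist view the bat leans to the amber ON side (242,220), with its tip at (219,237). Now the switch: closed fingers go down on the ON side.

Call:
jog_arm([
  [[-2.3, -2.5, 0], 0, 0],
  [[-2.2, -2.4, 0], 0, 0],
  [[0, 0, 4.5], 0, 0],
  [[0, 0, 4.5], 0, 0],
  [[0, 0, 4.4], 0, 0],
  [[0, 0, 0], 0, 0],
])

```text
time_s: 42.3
tcp_pos: [0.4475, -0.4307, 0.068]
eef_rot: [-179.8, 0.3, 5.5]
contact_force: [-0.4, -0.1, 0.4]
gripper_width: 0.0005
gripper_force: 0.0
```

Call:
jog_arm([
  [[0, -1, 0], 0, 0],
  [[0, -1, 0], 0, 0],
  [[0, -1, 0], 0, 0],
  [[0, -1, 0], 0, 0],
  [[0, -0.8, 0], 0, 0],
  [[0, -0.7, 0], 0, 0],
  [[0, 0, 0], 0, 0],
])

```text
time_s: 43.18
tcp_pos: [0.4442, -0.377, 0.071]
eef_rot: [-180.0, 0.0, 5.5]
contact_force: [0.1, 0.3, -0.4]
gripper_width: 0.0004
gripper_force: 0.0
```

```bash
python3 - <<'E'
from rk import *
s=now();print(s["tcp_pos"],s["contact_force"])
p=wrist();q=capture("side")
f=np.hstack([p["pixels"][120:300,120:440],cv2.resize(q["pixels"][290:390,220:360],(252,180))]);cv2.imwrite("pics/sw.png",f)
E
```

```text
t 43.17 rack cm [-15.35 -25.04] z 7.1 rot [-180.     0.     5.5] w 0.04
[ 0.44417866 -0.37696284  0.07103765] [ 0.06774723  0.29322365 -0.42964364]
```

View pics/sw.png

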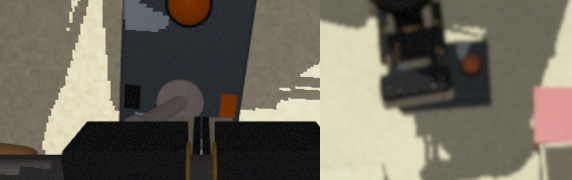

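The bat now leans left towards the black mark. I'll back off, lift, and check.

Call:
jog_arm([
  [[0, 1, 0], 0, 0],
  [[0, 2, 0], 0, 0],
  [[0, 0, -4], 0, 0],
  [[0, 0, -5], 0, 0],
  [[0, 0, -5], 0, 0],
  [[0, 5, 0], 0, 0],
  [[0, 5, 0], 0, 0],
  [[-2, 5, 0], 0, 0],
  [[-2, 3, 0], 0, 0],
  [[0, 0, 0], 0, 0],
  [[0, 0, 0], 0, 0],
])

```text
time_s: 44.65
tcp_pos: [0.4399, -0.5881, 0.2087]
eef_rot: [179.9, -1.3, 5.8]
contact_force: [49.0, 13.3, -12.1]
gripper_width: 0.0004
gripper_force: 24.6
```

```bash
python3 - <<'E'
from rk import *
s=now();print(s["tcp_pos"],s["contact_force"])
p=capture("top");q=capture("side")
a=cv2.resize(p["pixels"][140:280,250:490],(800,467),interpolation=2)
b=cv2.resize(q["pixels"][295:365,230:350],(228,133),interpolation=2)
b2=cv2.resize(q["pixels"][170:300,270:400],(133,133),interpolation=2)
f=np.zeros((600,800,3),np.uint8);f[:467]=a;f[467:,:228]=b;f[467:,240:373]=b2;cv2.imwrite("pics/end.png",f)
E
```

```text
t 44.65 rack cm [-17.8  -46.01] z 20.87 rot [179.9  -1.3   5.8] w 0.04
[ 0.43993883 -0.58807472  0.20869639] [ 48.98611861  13.34986675 -12.07069681]
```

View pics/end.png

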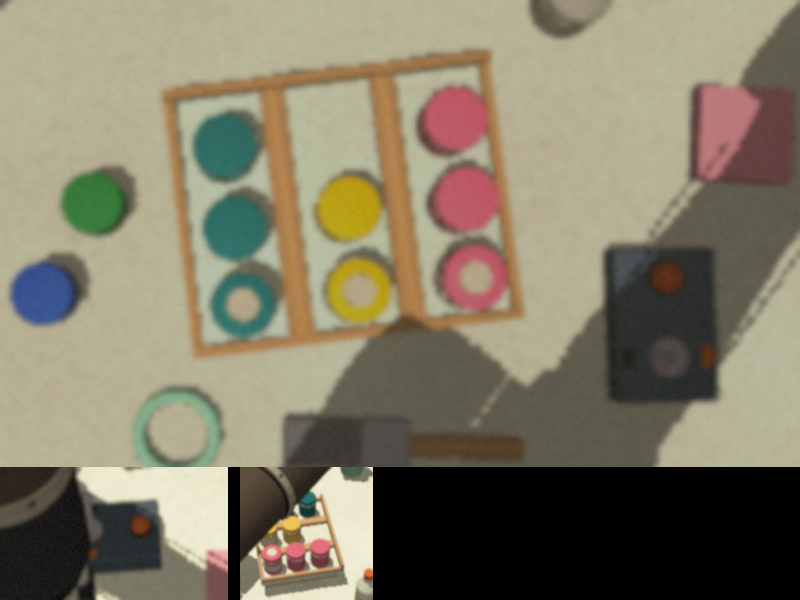

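The arm touched the tall cabinet beside the call box (49 N). I'll back off along the way I came.

Call:
jog_arm([
  [[2, -1, 0], 0, 0],
  [[2, -3, 0], 0, 0],
  [[0, -4, 0], 0, 0],
  [[0, -4, 0], 0, 0],
  [[0, 0, 0], 0, 0],
  [[0, 0, 0], 0, 0],
])

```text
time_s: 45.5
tcp_pos: [0.4527, -0.4682, 0.2113]
eef_rot: [180.0, 0.0, 5.5]
contact_force: [-0.2, 0.1, 0.3]
gripper_width: 0.0009
gripper_force: 0.0
```

```bash
python3 - <<'E'
from rk import *
s=now();print(s["tcp_pos"],s["contact_force"],s["gripper_force"])
p=wrist();q=capture("top");jars(q,["new_pink1","new_yellow1","new_teal1","old_teal","old_pink","old_yellow"],.05)
cv2.imwrite("pics/end2.png",np.hstack([p["pixels"][100:300,60:460],cv2.resize(q["pixels"][180:280,400:600],(400,200))]))
E
```

```text
t 45.5 rack cm [-15.38 -34.2 ] z 21.13 rot [180.    0.    5.5] w 0.09
[ 0.45267776 -0.46821129  0.21133551] [-0.16360799  0.05726106  0.28593834] 0.0
new_pink1 0.87 [388.0, 178.0] iou 0.92 rack cm [ 4.87 -8.81]
new_pink1 0.53 [387.0, 199.0] iou 0.95 rack cm [-0.96 -8.81]
new_yellow1 0.87 [282.0, 200.0] iou 0.91 rack cm [ 2.18 18.58]
new_yellow1 0.64 [354.0, 202.0] iou 0.93 rack cm [-0.6  -0.14]
new_teal1 0.9 [317.0, 183.0] iou 0.93 rack cm [5.09 8.39]
new_teal1 0.78 [262.0, 230.0] iou 0.89 rack cm [-4.16 22.99]
new_teal1 0.6 [320.0, 207.0] iou 0.95 rack cm [-1.2   8.37]
old_teal 0.51 [322.0, 228.0] iou 0.92 rack cm [-6.61  8.38]
old_pink 0.57 [392.0, 223.0] iou 0.94 rack cm [-6.92 -8.63]
old_pink 0.37 [361.0, 274.0] iou 0.34 rack cm [-17.85   0.76]
old_yellow 0.83 [356.0, 230.0] iou 0.94 rack cm [-6.71 -0.07]
```

View pics/end2.png

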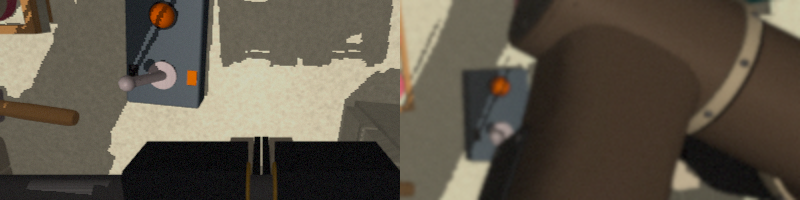

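The bat leans over to the black OFF side, with its tip at (127,84). The rack is stocked, nothing touches the arm and the force is near zero. I'm handing in.

```bash
python3 -c "
from plant import close_job
print(close_job())"
```

```text
the job is handed in; nothing more can be done
None
```

I handed in the job: the rack is stocked (three old jars at the lip, all five new jars behind their colours) and the toggle is at OFF, but while retreating from the switch the gripper hit the cabinet by the call box at about 49 N; if its body rather than the fingers took that load, it breaks the 40 N limit. The hand-in returned no verdict.

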